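# Draw the board tray out of the bench oven with the tray hook

## Robot

A 7-joint arm with a two-finger parallel gripper is mounted at the origin on the work surface. World frame = base frame: x ahead of the robot, y to its left, z up, the work surface at z = 0. Lengths are in m, angles in rad, forces in N, time in s.
With the tool pointing down it reaches from about 0.35 to 0.775 m from the base axis. Payload 3.1 kg.
Tool frame: the origin (TCP) lies midway between the tips of the shut fingers; the grasp point (between the pads) lies 19 mm behind it; x points along the fingers, y is the direction in which the jaws open and shut, and the axes are right-handed (so a half turn about x gives the same grasp; the last joint's range is limited). The gripper opens to 85 mm and grips with 20 to 120 N. Pads are 22 mm wide; open, the fingers measure 114 mm over their backs; the gripper's body (76 mm by 85 mm) begins 54 mm behind the grasp point. The pads swing forward as they close: fully open they stand 13 mm farther back than shut.
Start: joints at [-1.367, 0.311, 0.014, 1.512, -0.004, 1.319, -0.027], TCP at [0.134, 0.533, 0.231] pointing down, gripper open.
Joint ranges: [-2.7, 2.7], [-0.3, 1.91], [-1.27, 1.3], [0.12, 2.57], [-1.44, 4.58], [0.2, 2.03], [-3.05, 3.05]. Speed limits (rad/s): [2.79, 2.79, 3.14, 3.14, 3.14, 3.14, 3.14].

## Interface

Orientations are given as a unit quaternion [w, x, y, z].
In Python, from cell import env gives the robot as it stands.
- The arm moves only by the tool play_rows, never from a script. Its argument "rows" is text: rows parted by semicolons, each of 6 numbers parted by spaces: the shift along the tool's x, y, z as a fraction of full scale, then the turn, a rotation vector about the tool's x, y, z as a fraction of full scale. A call has 1 to 10 rows; each row is the pose to reach, as a shift and turn from the pose measured when the call began, along the tool's axes at that moment, turning the shorter way round; what a row does not reach only later rows make up. Full scale, the value 1, is 0.5 m for a shift and 180 degrees for a turn. A row lasts 1/8 s, in which the tool goes at most 62.5 mm and 10.7 degrees, less where a joint would pass 70% of its speed; a pose out of reach is approached as far as the arm can. A call with a number of a shift or a turn outside -1 to 1 is refused whole. A call with a gripper value outside its range is refused whole. "hand" is the opening, from 0 (shut) to 1 (fully open), set as the call begins (left out, the last holds). The fingers move at their own pace and stop on an object; "newtons" is the grip in N (left out, the last holds). Time passes only in rows, so rows that repeat a pose let the fingers close. It gives the time, the measured TCP pose, the force and the opening at its end, in the units of the state.
- env.get_state(): the state, without advancing time (a new reading comes with each control period).
- env.read_camera(name): name is "side" or "top" or "wrist"; returns the picture (384x512x3 uint8, red, green, blue); there is no depth.
- env.camera_model(name): a dict with "K" (3x3 intrinsics, pixels), "distortion" ([k1, k2, p1, p2, k3] as OpenCV has them; the pictures are not rectified), "R" (3x3) and "t" (3): a world point X has camera coordinates R X + t. Camera axes: x right, y down, z forward; pixel columns grow to the right and rows downward; lengths in m; the calibration is good to about 2 mm. A picture is of the moment at which its call begins: read the wrist's pose just before it. camera_model takes no time and is no camera call; for the wrist camera it gives the pose at the moment of the call.
- env.job_done(): hands the job in, once; it reports no verdict.
The state is a dict: "time_s": time; "qpos": joint angles; "qvel": joint speeds; "tau": joint torques, N m; "tool_pos": TCP position; "ee_rot": TCP orientation; "force": force on the tool from outside, world axes, zero at the start; "wrist_torque": the same for the moment, N m; "grip_width": finger opening in m.
Only numpy, scipy, OpenCV 4.12 (cv2) and the standard library are available. Lean on these libraries where they do the work, as an engineer would, in place of code of your own. Each camera call takes 0.05 s, during which the arm holds its last target. There are 200 camera calls.

## Task

Take the tray hook from its rest, drop its prong into the wire loop of the tray in the bench oven, and draw the tray steadily out until it presses firmly on its two rubber stops; feel for them and hold a moment, but never pull or push hard: over 20 N the tray jumps its rails. Then unhook, leave the tray out with both boards lying on it, and lay the hook back in its rest the way it lay. Touch the tray only with the hook, and leave the other things on the bench where they are.

Things in the scene. Friction and masses are not known exactly. Their poses are not given: they have to be found in the camera images.
- hook: Tray hook, 220 mm long, 140 g: wooden bar handle 110 long (x -55 to 55), 20 wide (y), 24 tall (z); a 6 mm steel rod runs on along +x on the handle's axis to x = 165, then turns down into a prong leaning back a little, which ends at x = 159, z = -33. Origin: the handle's centre; x to the hooked end, z up. Balance point 35 mm ahead of the origin. Starts lying in the rest, prong down.
- hook_tip (a point): The middle of the turned-down prong of the hook, at (161, 0, -22) mm in the hook's frame; prong 6 mm thick, lower end 11 mm below this point, underside of the rod 19 mm above it.
- rest: Hook rest, fixed: steel base 130 (x) x 70 (y) x 10 mm, two forks 10 mm thick at x = -46 and 46, 82 mm free between them. Each carries the handle at 48 mm height between prongs 27 mm apart that rise to 70 mm, then flare out to 81 mm. Origin: centre of the underside. At home the hook's origin is at (0, 0, 60) mm here, its x axis along the rest's x.
- oven: Bench oven, fixed: grey, 260 deep (x), 383 wide, 211 mm high, three knobs beside the chamber. Origin: on the bench under the chamber's centre; -x points out of the open front at x = -130, +x into it, z up. Mouth 256 wide (y), from z = 50 to 195. The door lies open and level to x = -268, top at z = 50. The tray runs along x in side rails.
- stops: Tray stops in the oven (same origin and axes): over each rail a bracket with a screw-in rubber bumper that catches the tray's back. How far they are screwed in differs and is not given here: they meet the tray when its origin is at x = -162 to -126 mm in the oven's frame. They give 1 mm per 6 N together. Pressed firmly: 6 N or more on them, over what the tray takes to slide.
- tray: Steel tray, 200 deep (x), 251 wide over its flanges, rim 20-24 mm high, raised back, about 0.65 kg. Origin: centre of its underside, 82 mm above the bench; axes as the oven's, -x outwards. Starts at x = -55 to -25 mm in the oven's frame. Sliding takes 1 to 5 N, where its front sags up to 5 mm.
- tray_loop (a point): Centre of the opening of the tray's wire loop, (-111.5, 0, 14) mm in the tray's frame; it stands out level from the middle of the tray's front, ahead of the oven's face. 6 mm wire; opening 24 mm wide (y), 23 mm long (x), open upwards and downwards. Centre line of its outer bar 14.5 mm further out than this point.
- board_a: A finished circuit board 85 x 60 mm, up to 12 mm high, lying on the tray; origin: centre of its underside.
- board_b: A second board like it beside it.
- spool_a: Bystander: solder spool, 54 mm across, 42 mm high. Origin: centre of its underside.
- spool_b: Bystander: wire spool, 54 mm across, 42 mm high.
- spool_c: Bystander: wire spool, 64 mm across, 28 mm high.
- jar: Bystander: jar of copper tip-cleaning wool with a lid, 58 mm across, 82 mm high.
- tin: Bystander: flat tin of tip tinner, 44 mm across, 16 mm high.
- stripper: Bystander: pistol-shaped wire stripper lying flat, about 115 x 100 mm, 16 mm high.
- driver: Bystander: screwdriver lying flat, 150 mm long, 26 mm thick.
There are look-alikes about, which are no part of the job. Of the things shaped like the rest, the steel one is meant.

How it is judged:
By the outcome, as a careful person would: the job done as asked, in the order asked, and still so for the second after the job is handed in, with the robot touching nothing.
It also fails if it takes over 61 s, if anything falls off the work surface, if the arm or the gripper's body presses on something with over 40 N, if the wrist force passes 120 N, or if a joint passes its speed limit or range.

## Working session

There is one attempt and no reset: what is moved stays moved. The work goes in short steps, Python scripts to look and compute and a tool call to move; the robot and the scene stay as the last step left them, time stands still between calls to the robot, and variables do not carry over. Pictures are saved under pics/ and viewed, on a budget of 10 in all, crops included, one or two more only if the job needs it, and the job is handed in when it is done.

Besides the shell and the picture viewer there is one more tool, called after "Call:" in YAML: its name, and indented under it one key for each argument. play_rows: Moves the arm, as the interface text tells. Shift numbers are shares of 0.5 m and turn numbers shares of 180 degrees, none past 1 either way. Its arguments: {"type":"object","properties":{"rows":{"type":"string"},"hand":{"type":"number"},"newtons":{"type":"number"}},"required":["rows"]}

```bash
ls; mkdir -p pics; python3 - <<'E'
from cell import env
import cv2
s=env.get_state();print({k:s[k] for k in('time_s','tool_pos','ee_rot','force','grip_width')})
for n in('top','side'):
    cv2.imwrite(f'pics/{n}0.png',cv2.resize(env.read_camera(n)[:,:,::-1],(800,600),interpolation=cv2.INTER_CUBIC))
    m=env.camera_model(n);print(n,m)
E
```

```text
pics
{'time_s': 0.0, 'tool_pos': array([0.13364165, 0.53275987, 0.23021939]), 'ee_rot': array([ 0.70170766,  0.08581563,  0.70184585, -0.08748967]), 'force': array([ 0.05162928, -1.09325287,  0.1779557 ]), 'grip_width': 0.0855182366053883}
top {'K': array([[466.42171625,   0.        , 250.14002455],
       [  0.        , 466.42171625, 195.88334285],
       [  0.        ,   0.        ,   1.        ]]), 'distortion': array([-0.00925313,  0.        ,  0.        ,  0.        ,  0.        ]), 'R': array([[ 0.04220903, -0.99910766, -0.0015124 ],
       [-0.97643374, -0.04093037, -0.2119006 ],
       [ 0.21164961,  0.01042088, -0.97729005]]), 't': array([-0.06620588,  0.54518472,  1.69163991])}
side {'K': array([[379.76517069,   0.        , 257.41633986],
       [  0.        , 379.76517069, 198.37408254],
       [  0.        ,   0.        ,   1.        ]]), 'distortion': array([0.01039658, 0.        , 0.        , 0.        , 0.        ]), 'R': array([[ 0.71710529, -0.69671211, -0.01876793],
       [-0.5279411 , -0.52542019, -0.66724194],
       [ 0.45501449,  0.48839109, -0.74460456]]), 't': array([-0.41661825,  0.29489187,  1.02599979])}
```

View pics/top0.png

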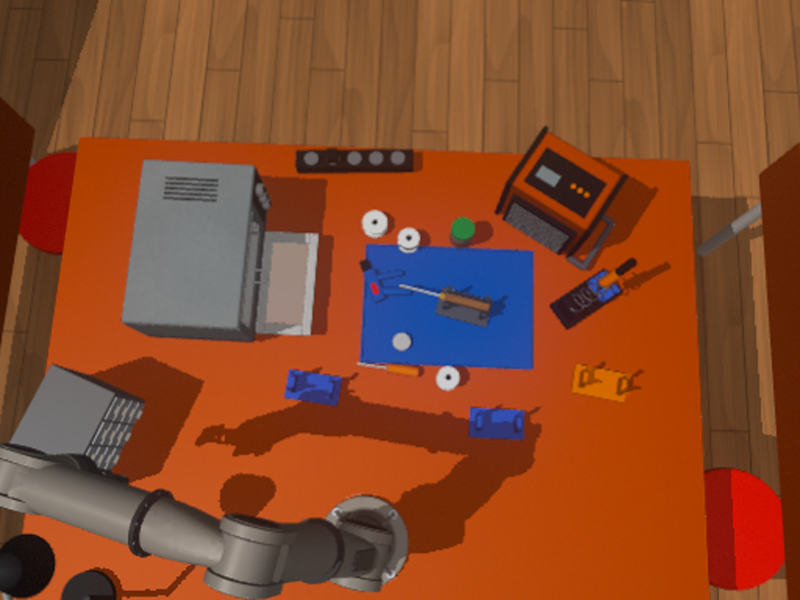

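View pics/side0.png

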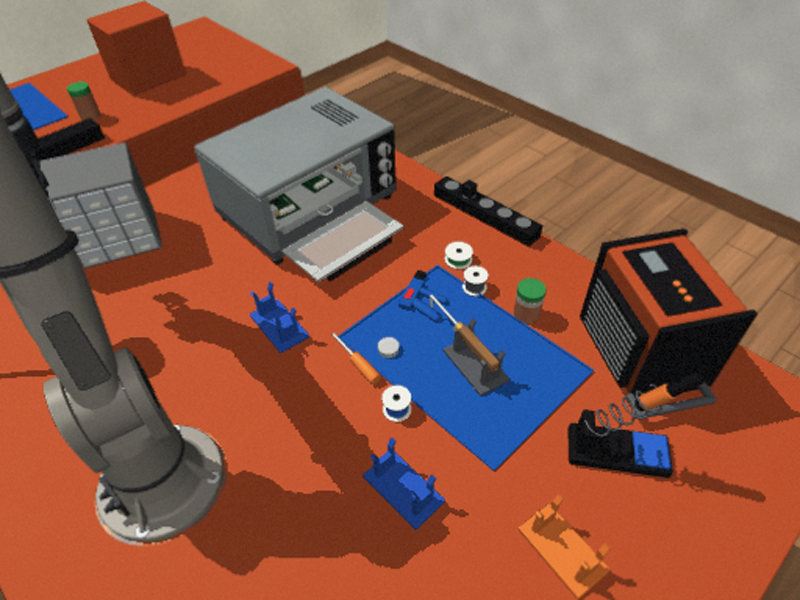

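The top view shows the steel rest with the hook near (465,305), its prong pointing left toward the oven. The tray door spans about (255–318, 233–335). The side view shows the loop near (325,210), boards inside the oven, and the blue and orange decoy rests. I'll enlarge four areas.

```bash
cat > h.py <<'E'
import numpy as np, cv2
from scipy.spatial.transform import Rotation as Rn
from cell import env
def ray(n,px,m=None):
    m=m or env.camera_model(n)
    u=cv2.undistortPoints(np.array([[px]],float),m['K'],m['distortion'])[0,0]
    return -m['R'].T@m['t'], m['R'].T@np.array([u[0],u[1],1])
def atz(n,px,z,m=None):
    c,d=ray(n,px,m); return c+d*(z-c[2])/d[2]
def tri(obs):
    A=np.zeros((3,3));b=np.zeros(3)
    for n,px,m in obs:
        c,d=ray(n,px,m);d/=np.linalg.norm(d);P=np.eye(3)-np.outer(d,d);A+=P;b+=P@c
    return np.linalg.solve(A,b)
def proj(n,X,m=None):
    m=m or env.camera_model(n)
    return cv2.projectPoints(np.atleast_2d(X).astype(float),cv2.Rodrigues(m['R'])[0],m['t'],m['K'],m['distortion'])[0][:,0]
def pose(s=None):
    s=s or env.get_state(); q=s['ee_rot']; return np.array(s['tool_pos']),Rn.from_quat([q[1],q[2],q[3],q[0]])
def row(p,R=None):
    "fractions to reach TCP world p, Rotation R from the measured pose"
    p0,R0=pose(); d=R0.inv().apply(np.array(p)-p0)/.5
    r=(R0.inv()*R).as_rotvec()/np.pi if R is not None else np.zeros(3)
    return np.round(np.r_[d,r],4)
def down(yaw):
    "tool x down, tool y (jaw) along horizontal yaw"
    y=np.array([np.cos(yaw),np.sin(yaw),0]);x=np.array([0,0,-1.]);return Rn.from_matrix(np.c_[x,y,np.cross(x,y)])
def st():
    s=env.get_state();print(round(s['time_s'],2),np.round(s['tool_pos'],4),np.round(pose(s)[1].as_matrix(),3).tolist(),'F',np.round(s['force'],2),'M',np.round(s['wrist_torque'],2),'w',round(s['grip_width'],4))
E
python3 - <<'E'
from h import *
T=cv2.imread('pics/top0.png');T=cv2.resize(T,(512,384),interpolation=cv2.INTER_AREA)
t=env.read_camera('top')[:,:,::-1];s=env.read_camera('side')[:,:,::-1]
c=lambda i,x,y:cv2.resize(i[y:y+60,x:x+80],(400,300),interpolation=cv2.INTER_CUBIC)
cv2.imwrite('pics/mos.png',np.vstack([np.hstack([c(t,250,165),c(s,260,182)]),np.hstack([c(t,135,140),c(s,170,100)])]))
st()
m=env.camera_model('wrist');p,R=pose();print('wrist cam in tool',R.inv().apply(-m['R'].T@m['t']-p).round(3),(m['R']@R.as_matrix()).round(2).tolist(),m['K'][0])
E
```

```text
0.2 [0.1337 0.5331 0.2306] [[-0.0, 0.243, 0.97], [-0.001, 0.97, -0.243], [-1.0, -0.001, 0.0]] F [ 0.03  0.04 -0.52] M [-0.07  0.    0.03] w 0.0854
wrist cam in tool [-0.144  0.    -0.083] [[-0.0, 1.0, 0.0], [-0.32, -0.0, 0.95], [0.95, 0.0, 0.32]] [313.48025621   0.         252.98077992]
```

View pics/mos.png

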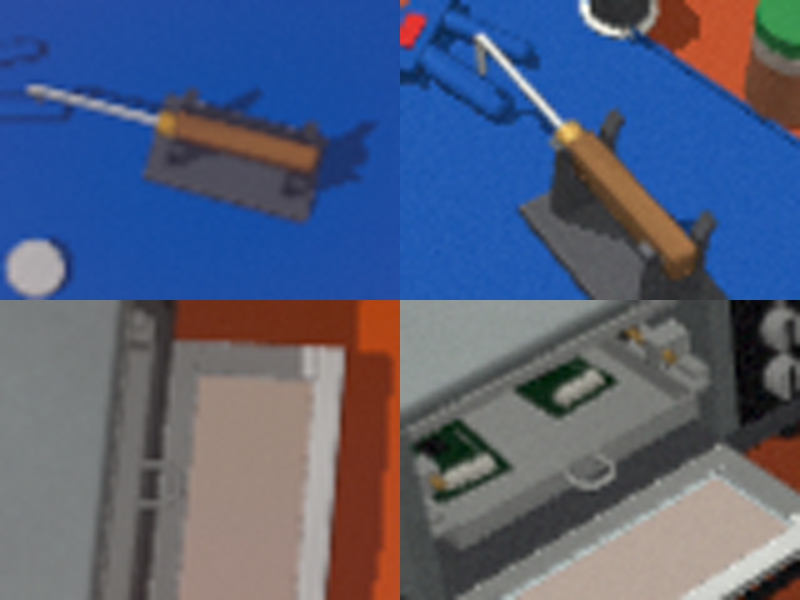

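The mosaic shows, top-left, the hook's rod end at panel (30,90) and the handle from (160,122) to (318,157). Top-right shows the prong from (480,38) to (482,75) and the handle front at (568,130). Bottom-left shows the loop near (160–178, 483), and bottom-right shows the loop centre near (592,471). The door's outer corners are also readable, so I'll triangulate these.

```bash
python3 - <<'E'
from h import *
f=lambda x,y,ox,oy:((x+.5)/5-.5+ox,(y+.5)/5-.5+oy)
g=lambda x,y:((x+.5)/1.5625-.5,(y+.5)/1.5625-.5)
th=lambda x,y:f(x,y,250,165); sh=lambda x,y:f(x-400,y,260,182)
to=lambda x,y:f(x,y-300,135,140); so=lambda x,y:f(x-400,y-300,170,100)
tip=atz('top',th(32,90),.06);fr=atz('top',th(164,124),.066);bk=atz('top',th(320,157),.072)
print('tip',tip,'fr',fr,'bk',bk)
d=tip-bk;print('len',np.linalg.norm(d[:2]),'yaw',np.degrees(np.arctan2(d[1],d[0])))
print('side tip',atz('side',sh(480,38),.063),'prong end',atz('side',sh(482,75),.027))
print('loop top z.096',atz('top',to(162,483),.096),'side',atz('side',so(592,471),.096),'tri',tri([('top',to(160,483),None),('side',so(592,471),None)]))
a=atz('top',g(318,233),.05);b=atz('top',g(310,335),.05);print('door',a,b,np.linalg.norm(a-b))
a2=atz('side',g(402,227),.05);b2=atz('side',g(318,276),.05);print('door side',a2,b2)
# oven roof corners top view z .211
for c in [(254,165),(241,331),(145,160),(123,322)]: print('roof',atz('top',g(*c),.211))
E
```

```text
tip [ 0.59927924 -0.06315998  0.06      ] fr [ 0.57572775 -0.16300699  0.066     ] bk [ 0.5539835  -0.27936401  0.072     ]
len 0.2208979117245328 yaw 78.16740703310441
side tip [ 0.60020623 -0.06574732  0.063     ] prong end [ 0.6019217  -0.06675954  0.027     ]
loop top z.096 [0.60100095 0.26733387 0.096     ] side [0.60289137 0.27439047 0.096     ] tri [0.59899824 0.2678264  0.1020336 ]
door [0.72678936 0.14497832 0.05      ] [0.47106531 0.14789512 0.05      ] 0.25574068532624833
door side [0.72054795 0.1439722  0.05      ] [0.47969884 0.15668603 0.05      ]
roof [0.83154553 0.28219848 0.211     ]
roof [0.44601931 0.27871533 0.211     ]
roof [0.83362007 0.53306696 0.211     ]
roof [0.45504906 0.53789605 0.211     ]
```

The measurements agree: the hook measures 221 mm, the door 256 mm, and the loop lies within its given range. I'll go above the loop for a wrist view.

```bash
python3 - <<'E'
from h import *
print(row([.134,.533,.36]),row([.6,.14,.36],down(0)), row([.565,-.2,.30],down(np.radians(-11.8))))
E
```

```text
[-0.2587 -0.0003  0.0006  0.      0.      0.    ] [-2.5790e-01 -5.3600e-01  1.0958e+00  4.2180e-01  3.0000e-04  4.0000e-04] [-1.3690e-01 -1.2125e+00  1.1933e+00  4.8730e-01  4.0000e-04  3.0000e-04]
```

Call:
play_rows:
  rows: "-0.258 0 0 0 0 0; -0.258 0 0 0 0 0; -0.258 -0.5 0.98 0.42 0 0; -0.258 -0.5 0.98 0.42 0 0; -0.258 -0.5 0.98 0.42 0 0; -0.258 -0.5 0.98 0.42 0 0; -0.258 -0.5 0.98 0.42 0 0; -0.258 -0.5 0.98 0.42 0 0; -0.258 -0.5 0.98 0.42 0 0; -0.258 -0.5 0.98 0.42 0 0"
  hand: 1

```text
time_s: 1.45
tool_pos: [0.5115, 0.2034, 0.3597]
ee_rot: [0.501, 0.498, 0.501, -0.499]
force: [0.4, 0.7, -0.4]
grip_width: 0.0854
```

```bash
python3 - <<'E'
from h import *
st();print(row([.6,.12,.36],down(0)))
E
```

```text
1.45 [0.5115 0.2034 0.3597] [[-0.0, 1.0, 0.005], [-0.001, 0.005, -1.0], [-1.0, -0.0, 0.001]] F [ 0.37  0.66 -0.37] M [ 0.08  0.02 -0.06] w 0.0854
[-5.000e-04  1.761e-01  1.677e-01  1.700e-03  3.000e-04  1.000e-04]
```

Call:
play_rows:
  rows: "0 0.176 0.168 0 0 0; 0 0.176 0.168 0 0 0; 0 0.176 0.168 0 0 0; 0 0.176 0.168 0 0 0"

```text
time_s: 1.95
tool_pos: [0.5997, 0.1203, 0.3592]
ee_rot: [0.501, 0.498, 0.502, -0.499]
force: [-0.1, 1.1, -0.4]
grip_width: 0.0853
```

```bash
python3 - <<'E'
from h import *
import json
m=env.camera_model('wrist');json.dump({k:np.array(v).tolist() for k,v in m.items()},open('w1.json','w'))
i=env.read_camera('wrist')[:,:,::-1];cv2.imwrite('pics/w1raw.png',i);st()
L=proj('wrist',[.6,.269,.097],m);print(L, proj('wrist',[.6,.147,.05],m))
x,y=int(L[0,0])-66,max(0,int(L[0,1])-50)
print('crop',x,y);cv2.imwrite('pics/w1.png',cv2.resize(i[y:y+100,x:x+133],None,fx=6,fy=6,interpolation=cv2.INTER_CUBIC))
E
```

```text
2.0 [0.5994 0.1214 0.3596] [[-0.001, 1.0, 0.007], [0.0, 0.007, -1.0], [-1.0, -0.001, -0.0]] F [-0.66  0.43 -0.33] M [ 0.06 -0.03 -0.  ] w 0.0852
[[253.76052833  21.50202553]] [[253.23059383 123.76004404]]
crop 187 0
```

View pics/w1.png

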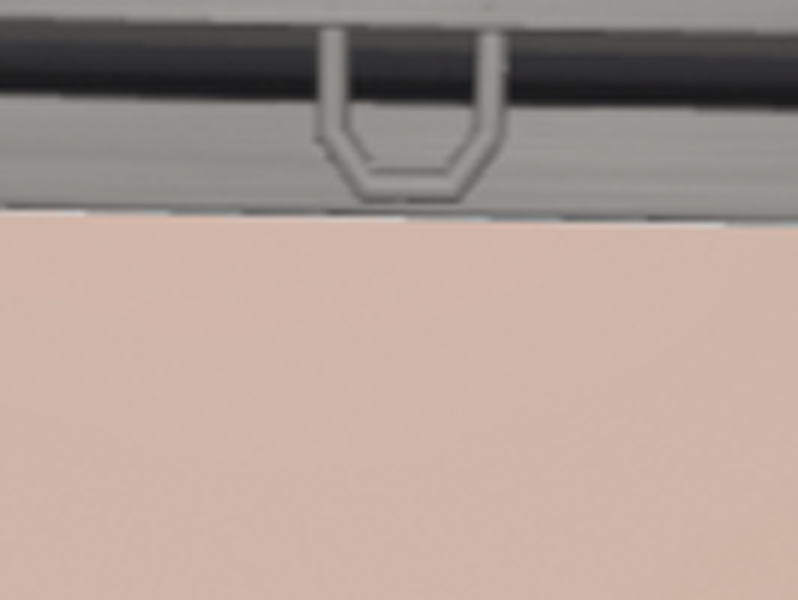

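The wrist crop shows the loop sharply: the outer bar's centre is at (411,186), the legs are at columns 333 and 491, and the glass edge runs from (0,212) to (798,226).

```bash
python3 - <<'E'
from h import *
import json
m={k:np.array(v) for k,v in json.load(open('w1.json')).items()}
c=lambda x,y:((x+.5)/6-.5+187,(y+.5)/6-.5)
P=lambda x,y,z:atz('wrist',c(x,y),z,m)
print('bar',P(411,186,.096),'legs',P(333,90,.096),P(491,90,.096))
a,b=P(0,212,.05),P(798,226,.05);print('edge',a,b,np.degrees(np.arctan2(*(b-a)[1::-1])))
a,b=P(20,98,.05),P(780,107,.05);print('edge2',np.degrees(np.arctan2(*(b-a)[1::-1])))
print(row([.57,-.24,.26],down(np.radians(-11.8))))
E
```

```text
bar [0.60159847 0.25976744 0.096     ] legs [0.58654737 0.27614446 0.096     ] [0.61678515 0.27628814 0.096     ]
edge [0.51252736 0.26050726 0.05      ] [0.68599592 0.25862319 0.05      ] -0.622273338363971
edge2 -0.32201185418037953
[ 1.990e-01 -6.390e-02  7.225e-01  6.790e-02 -1.000e-04  3.000e-04]
```

Call:
play_rows:
  rows: "0.199 -0.064 0.722 0.068 0 0; 0.199 -0.064 0.722 0.068 0 0; 0.199 -0.064 0.722 0.068 0 0; 0.199 -0.064 0.722 0.068 0 0; 0.199 -0.064 0.722 0.068 0 0; 0.199 -0.064 0.722 0.068 0 0; 0.199 -0.064 0.722 0.068 0 0; 0.199 -0.064 0.722 0.068 0 0"

```text
time_s: 3.0
tool_pos: [0.5708, -0.2372, 0.2603]
ee_rot: [0.446, 0.549, 0.447, -0.547]
force: [-0.6, 0.5, 0.4]
grip_width: 0.0851
```

```bash
python3 - <<'E'
from h import *
import json
m=env.camera_model('wrist');json.dump({k:np.array(v).tolist() for k,v in m.items()},open('w2.json','w'))
i=env.read_camera('wrist')[:,:,::-1];cv2.imwrite('pics/w2raw.png',i);st()
cv2.imwrite('pics/w2.png',cv2.resize(i,(800,600),interpolation=cv2.INTER_CUBIC))
E
```

```text
3.05 [ 0.5713 -0.2364  0.2605] [[0.001, 0.98, -0.2], [0.003, -0.2, -0.98], [-1.0, 0.0, -0.003]] F [-0.03  0.97 -0.39] M [0.01 0.03 0.03] w 0.0848
```

View pics/w2.png

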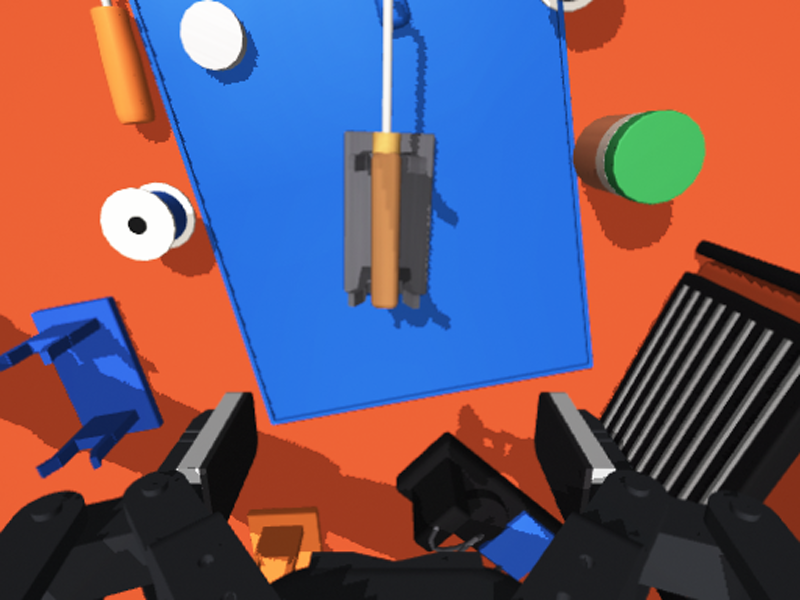

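The wrist view shows the handle from its front (387,133) to its back end (384,307), with the rod at column 388. The jar and spools are well clear of the fingers.

```bash
python3 - <<'E'
from h import *
import json
m={k:np.array(v) for k,v in json.load(open('w2.json')).items()}
c=lambda x,y:((x+.5)/1.5625-.5,(y+.5)/1.5625-.5)
P=lambda x,y,z:atz('wrist',c(x,y),z,m)
bk=P(384.5,307,.072);fm=P(386.5,152,.072);fr=P(387,134,.070);rod=P(388,10,.063)
print(bk,fm,fr,rod)
print('len',np.linalg.norm(fr-bk))
for q in(fm,fr,rod):print(np.degrees(np.arctan2(*(q-bk)[1::-1])))
print('width',P(372,230,.072)-P(401,230,.072))
b=[P(346,133,.01),P(435,136,.01),P(345,290,.01)]
print('base',np.linalg.norm(b[0]-b[1]),np.degrees(np.arctan2(*(b[0]-b[2])[1::-1])),b)
y=np.radians(78.4);d=np.array([np.cos(y),np.sin(y),0])
o=bk+55e-3*d;print('o',o)
g=o+.003*d
R=down(y-np.pi/2);print(row([g[0],g[1],.12],R),row([g[0],g[1],.041],R))
E
```

```text
[ 0.55568086 -0.27312011  0.072     ] [ 0.57940756 -0.16840995  0.072     ] [ 0.58199249 -0.15763188  0.07      ] [ 0.59737093 -0.08756444  0.063     ]
len 0.11846448489745079
77.232712895318
77.16540169544663
77.33723757728067
width [-0.0194501   0.00400735  0.        ]
base 0.06797340935136899 76.07798646404115 [array([ 0.55039397, -0.15091664,  0.01      ]), array([ 0.61649545, -0.16675895,  0.01      ]), array([ 0.52006663, -0.27326213,  0.01      ])]
o [ 0.56674015 -0.21924347  0.072     ]
[ 0.2811 -0.0158 -0.0371  0.0003 -0.0009 -0.    ] [ 4.391e-01 -1.580e-02 -3.670e-02  3.000e-04 -9.000e-04 -0.000e+00]
```

```bash
python3 - <<'E'
from h import *
R=down(np.radians(77.5-90));g=[.567,-.2235]
print(row([*g,.14],R),row([*g,.04],R))
E
```

```text
[ 0.2411 -0.0136 -0.023   0.0053 -0.0009 -0.    ] [ 0.4411 -0.0136 -0.0224  0.0053 -0.0009 -0.    ]
```

Call:
play_rows:
  rows: "0.24 -0.0136 -0.023 0.005 -0.001 0; 0.24 -0.0136 -0.023 0.005 -0.001 0; 0.3 -0.0136 -0.023 0.005 -0.001 0; 0.36 -0.0136 -0.0225 0.005 -0.001 0; 0.41 -0.0136 -0.0225 0.005 -0.001 0; 0.441 -0.0136 -0.0225 0.005 -0.001 0; 0.441 -0.0136 -0.0225 0.005 -0.001 0; 0.441 -0.0136 -0.0225 0.005 -0.001 0"
  hand: 1

```text
time_s: 4.05
tool_pos: [0.5682, -0.2233, 0.0413]
ee_rot: [0.444, 0.551, 0.442, -0.551]
force: [0.3, -0.6, 0.8]
grip_width: 0.0854
```

```bash
python3 - <<'E'
from h import *
st();R=down(np.radians(77.5-90));print(row([.567,-.2235,.04],R))
E
```

```text
4.05 [ 0.5682 -0.2233  0.0413] [[0.002, 0.977, -0.214], [-0.001, -0.214, -0.977], [-1.0, 0.003, 0.001]] F [ 0.32 -0.6   0.79] M [-0.04 -0.02 -0.05] w 0.0854
[ 0.0027 -0.0023  0.0009  0.0007  0.0002 -0.0008]
```

Call:
play_rows:
  rows: "0.0025 0 0 0 0 0; 0.0025 0 0 0 0 0; 0.0025 0 0 0 0 0; 0.0025 0 0 0 0 0; 0.0025 0 0 0 0 0; 0.0025 0 0 0 0 0; 0.0025 0 0 0 0 0; 0.0025 0 0 0 0 0"
  hand: 0
  newtons: 80

```text
time_s: 5.05
tool_pos: [0.5685, -0.2236, 0.0404]
ee_rot: [0.444, 0.552, 0.442, -0.551]
force: [0.1, 0.4, 4.0]
grip_width: 0.0189
```

```bash
python3 - <<'E'
from h import *
st()
E
```

```text
5.05 [ 0.5685 -0.2236  0.0404] [[0.003, 0.977, -0.214], [-0.002, -0.214, -0.977], [-1.0, 0.003, 0.001]] F [0.05 0.37 3.96] M [-0.02  0.05  0.03] w 0.0189
```

Call:
play_rows:
  rows: "-0.02 0 0 0 0 0; -0.06 0 0 0 0 0; -0.11 0 0 0 0 0; -0.18 0 0 0 0 0; -0.25 0 0 0 0 0; -0.25 0 0 0 0 0; -0.25 0 0 0 0 0"

```text
time_s: 5.92
tool_pos: [0.5673, -0.2228, 0.1643]
ee_rot: [0.443, 0.551, 0.443, -0.551]
force: [-0.4, 1.0, -1.9]
grip_width: 0.019
```

```bash
python3 - <<'E'
from h import *
st()
t=env.read_camera('top')[:,:,::-1];s=env.read_camera('side')[:,:,::-1]
p,R=pose();z=-R.as_matrix()[:,2]
o=p+R.apply([-.019,0,0]); 
M=np.c_[z,np.cross([0,0,1],z),[0,0,1]]
hk=lambda v:o+M@np.array(v)/1e3
for n in('top','side'):print(n,proj(n,[hk([165,0,0]),hk([159,0,-33]),hk([55,0,0])]).round(1).tolist())
def c(i,n):
    q=proj(n,hk([140,0,-10]))[0].astype(int)-[40,30];print(n,'crop',q)
    return cv2.resize(i[q[1]:q[1]+60,q[0]:q[0]+80],(400,300),interpolation=cv2.INTER_CUBIC)
cv2.imwrite('pics/lift.png',np.hstack([c(t,'top'),c(s,'side')]))
np.savez('lift.npz',o=o,M=M)
print(row([.6016,.2743-.161-.03,.16],down(np.radians(-.5))))
E
```

```text
5.92 [ 0.5673 -0.2228  0.1643] [[0.001, 0.977, -0.214], [-0.0, -0.214, -0.977], [-1.0, 0.001, 0.0]] F [-0.42  0.97 -1.9 ] M [-0.02 -0.02 -0.02] w 0.019
top [[255.9, 173.4], [257.4, 176.2], [286.3, 181.1]]
side [[275.7, 160.7], [276.6, 169.8], [297.4, 182.9]]
top crop [222 145]
side crop [240 137]
[ 7.000e-03 -6.350e-02 -6.123e-01 -6.600e-02 -0.000e+00  2.000e-04]
```

View pics/lift.png

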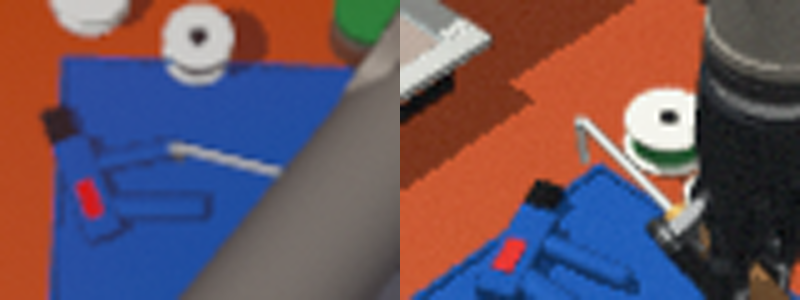

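The hook is lifted level. The prong bend at side (275.8,160.6) and its end (276.4,169.2) match the predicted pixels within 1 px. Next I'll stage above the loop.

Call:
play_rows:
  rows: "-0.01 -0.01 -0.08 -0.02 0 0; -0.01 -0.03 -0.18 -0.05 0 0; 0 -0.05 -0.28 -0.066 0 0; 0 -0.06 -0.38 -0.066 0 0; 0 -0.065 -0.48 -0.066 0 0; 0 -0.0655 -0.57 -0.066 0 0; 0 -0.0655 -0.64 -0.066 0 0; 0 -0.0655 -0.672 -0.066 0 0; 0 -0.0655 -0.672 -0.066 0 0; 0 -0.0655 -0.672 -0.066 0 0"

```text
time_s: 7.28
tool_pos: [0.6068, 0.1095, 0.1633]
ee_rot: [-0.497, -0.502, -0.497, 0.504]
force: [0.3, -0.8, -0.9]
grip_width: 0.019
```

```bash
python3 - <<'E'
from h import *
st();print(row([.6002,.1133,.095],down(np.radians(-.5))))
t=env.read_camera('top')[:,:,::-1];s=env.read_camera('side')[:,:,::-1]
w=env.read_camera('wrist')[:,:,::-1]
p,R=pose();z=-R.as_matrix()[:,2];o=p+R.apply([-.019,0,0]);M=np.c_[z,np.cross([0,0,1],z),[0,0,1]]
hk=lambda v:o+M@np.array(v)/1e3
L=np.array([.6016,.2743,.096])
def c(i,n):
    q=proj(n,L)[0].astype(int)-[40,30];f=lambda X:((proj(n,X)[0]-q+.5)*5-.5).round().tolist()
    print(n,'bend',f(hk([165,0,0])),'end',f(hk([159,0,-33])),'loop',f(L),'bar',f(L-[0,.0145,0]))
    return cv2.resize(i[q[1]:q[1]+60,q[0]:q[0]+80],(400,300),interpolation=cv2.INTER_CUBIC)
cv2.imwrite('pics/stage.png',np.hstack([c(t,'top'),c(s,'side')]))
E
```

```text
7.28 [0.6068 0.1095 0.1633] [[-0.001, 1.0, -0.012], [-0.002, -0.012, -1.0], [-1.0, -0.001, 0.002]] F [ 0.29 -0.85 -0.95] M [-0.03  0.03 -0.03] w 0.019
[ 0.1366 -0.0131 -0.0077 -0.0011  0.0007  0.0004]
top bend [180.0, 115.0] end [197.0, 128.0] loop [203.0, 157.0] bar [222.0, 158.0]
side bend [199.0, 51.0] end [210.0, 94.0] loop [206.0, 157.0] bar [219.0, 166.0]
```

View pics/stage.png

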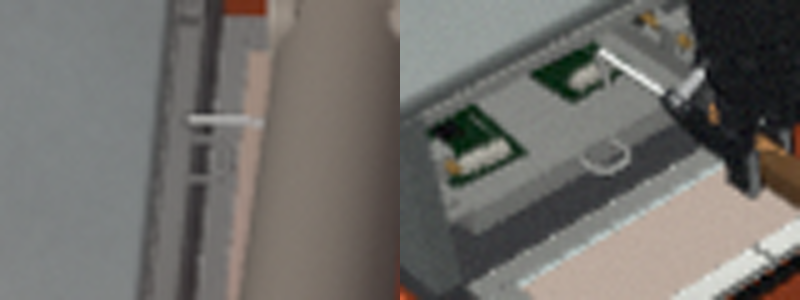

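The stage view shows the prong above the loop. The rod end is at about (188,119) in the top panel and (603,48) in the side panel, and the loop is at side (606,155). The prong sits roughly 2–3 mm short of prediction along y, so I add 2 mm. I'll align now and descend gently.

Call:
play_rows:
  rows: "0.02 -0.013 -0.011 -0.001 0 0; 0.04 -0.013 -0.011 -0.001 0 0; 0.07 -0.013 -0.011 -0.001 0 0; 0.09 -0.013 -0.011 -0.001 0 0; 0.09 -0.013 -0.011 -0.001 0 0; 0.1 -0.013 -0.011 -0.001 0 0; 0.108 -0.013 -0.011 -0.001 0 0; 0.114 -0.013 -0.011 -0.001 0 0; 0.12 -0.013 -0.011 -0.001 0 0; 0.12 -0.013 -0.011 -0.001 0 0"

```text
time_s: 8.68
tool_pos: [0.6004, 0.1157, 0.1034]
ee_rot: [-0.498, -0.502, -0.498, 0.503]
force: [-0.5, 0.1, -1.0]
grip_width: 0.0188
```

```bash
python3 - <<'E'
from h import *
st();print(row([.6002,.115,.095],down(np.radians(-.5))))
E
```

```text
8.68 [0.6004 0.1157 0.1034] [[-0.001, 1.0, -0.009], [-0.001, -0.009, -1.0], [-1.0, -0.001, 0.001]] F [-0.45  0.12 -1.01] M [-0.04 -0.03 -0.04] w 0.0188
[ 0.0169 -0.0003  0.0014 -0.0001  0.0003  0.0003]
```

Call:
play_rows:
  rows: "0.009 0 0 0 0 0; 0.017 0 0 0 0 0; 0.017 0 0 0 0 0; 0.017 0 0.006 0 0 0; 0.017 0 0.012 0 0 0; 0.017 0 0.018 0 0 0; 0.017 0 0.024 0 0 0; 0.017 0 0.03 0 0 0; 0.017 0 0.036 0 0 0; 0.017 0 0.042 0 0 0"

```text
time_s: 9.93
tool_pos: [0.6, 0.0958, 0.0949]
ee_rot: [-0.498, -0.502, -0.498, 0.502]
force: [0.9, 2.5, -1.5]
grip_width: 0.0188
```

```bash
python3 - <<'E'
from h import *
st()
E
```

```text
9.93 [0.6    0.0958 0.0949] [[-0.001, 1.0, -0.008], [0.0, -0.008, -1.0], [-1.0, -0.001, -0.0]] F [ 0.91  2.45 -1.54] M [ 0.49 -0.04 -0.03] w 0.0188
```

Call:
play_rows:
  rows: "0 0 0.008 0 0 0; 0.001 0 0.016 0 0 0; 0.002 0 0.024 0 0 0; 0.003 0 0.032 0 0 0; 0.004 0 0.04 0 0 0; 0.005 0 0.048 0 0 0; 0.006 0 0.056 0 0 0; 0.006 0 0.064 0 0 0; 0.006 0 0.072 0 0 0; 0.006 0 0.08 0 0 0"

```text
time_s: 11.18
tool_pos: [0.5996, 0.0553, 0.0918]
ee_rot: [-0.498, -0.502, -0.498, 0.502]
force: [0.7, 3.0, -1.7]
grip_width: 0.0191
```

Call:
play_rows:
  rows: "0 0 0.008 0 0 0; 0 0 0.016 0 0 0; 0 0 0.024 0 0 0; 0 0 0.032 0 0 0; 0 0 0.039 0 0 0; 0 0 0.045 0 0 0; 0 0 0.051 0 0 0"

```text
time_s: 12.05
tool_pos: [0.5994, 0.0297, 0.0918]
ee_rot: [-0.498, -0.502, -0.498, 0.502]
force: [0.2, 3.5, -0.7]
grip_width: 0.0188
```

```bash
python3 - <<'E'
from h import *
st()
E
```

```text
12.05 [0.5994 0.0297 0.0918] [[-0.001, 1.0, -0.008], [0.0, -0.008, -1.0], [-1.0, -0.001, -0.0]] F [ 0.24  3.49 -0.71] M [ 0.64 -0.04  0.01] w 0.0188
```

Call:
play_rows:
  rows: "0 0 0.005 0 0 0; 0 0 0.01 0 0 0; 0 0 0.015 0 0 0; 0 0 0.02 0 0 0; 0 0 0.024 0 0 0; 0 0 0.024 0 0 0"

```text
time_s: 12.8
tool_pos: [0.5992, 0.0171, 0.0918]
ee_rot: [-0.498, -0.502, -0.498, 0.503]
force: [0.1, 2.9, -1.4]
grip_width: 0.019
```

Call:
play_rows:
  rows: "0 0 0.0025 0 0 0; 0 0 0.005 0 0 0; 0 0 0.005 0 0 0"

```text
time_s: 13.18
tool_pos: [0.5992, 0.0144, 0.0918]
ee_rot: [-0.498, -0.502, -0.498, 0.503]
force: [-0.3, 2.4, -1.3]
grip_width: 0.0193
```

Call:
play_rows:
  rows: "0 0 0.0025 0 0 0; 0 0 0.005 0 0 0; 0 0 0.005 0 0 0"

```text
time_s: 13.55
tool_pos: [0.5991, 0.0116, 0.0918]
ee_rot: [-0.498, -0.502, -0.498, 0.503]
force: [-0.5, 2.9, -0.1]
grip_width: 0.0188
```

Call:
play_rows:
  rows: "0 0 0.0025 0 0 0; 0 0 0.005 0 0 0; 0 0 0.005 0 0 0"

```text
time_s: 13.92
tool_pos: [0.599, 0.0086, 0.0918]
ee_rot: [-0.498, -0.501, -0.498, 0.503]
force: [0.5, 3.4, -0.9]
grip_width: 0.0187
```

Call:
play_rows:
  rows: "0 0 0.0025 0 0 0; 0 0 0.005 0 0 0; 0 0 0.005 0 0 0"

```text
time_s: 14.3
tool_pos: [0.5989, 0.0057, 0.0918]
ee_rot: [-0.498, -0.501, -0.498, 0.503]
force: [-0.0, 2.8, -1.0]
grip_width: 0.0192
```

Call:
play_rows:
  rows: "0 0 0.0025 0 0 0; 0 0 0.005 0 0 0; 0 0 0.005 0 0 0"

```text
time_s: 14.68
tool_pos: [0.5989, 0.0028, 0.0918]
ee_rot: [-0.498, -0.501, -0.497, 0.503]
force: [-0.6, 2.7, -1.8]
grip_width: 0.0191
```

Call:
play_rows:
  rows: "0 0 0.0025 0 0 0; 0 0 0.005 0 0 0; 0 0 0.005 0 0 0"

```text
time_s: 15.05
tool_pos: [0.5988, -0.0001, 0.0918]
ee_rot: [-0.498, -0.501, -0.497, 0.504]
force: [-0.4, 1.8, -1.9]
grip_width: 0.0192
```

Call:
play_rows:
  rows: "0 0 0.0025 0 0 0; 0 0 0.005 0 0 0; 0 0 0.005 0 0 0"

```text
time_s: 15.42
tool_pos: [0.5987, -0.0031, 0.0918]
ee_rot: [-0.498, -0.501, -0.497, 0.504]
force: [0.4, 1.8, -0.4]
grip_width: 0.0187
```

Call:
play_rows:
  rows: "0 0 0.0025 0 0 0; 0 0 0.005 0 0 0; 0 0 0.005 0 0 0"

```text
time_s: 15.8
tool_pos: [0.5986, -0.006, 0.0917]
ee_rot: [-0.498, -0.501, -0.497, 0.504]
force: [-0.4, 2.6, -1.3]
grip_width: 0.0189
```

Call:
play_rows:
  rows: "0 0 0.0025 0 0 0; 0 0 0.005 0 0 0; 0 0 0.005 0 0 0"

```text
time_s: 16.18
tool_pos: [0.5985, -0.0089, 0.0917]
ee_rot: [-0.498, -0.501, -0.497, 0.504]
force: [-0.1, 2.5, -2.2]
grip_width: 0.019
```

Call:
play_rows:
  rows: "0 0 0.0025 0 0 0; 0 0 0.005 0 0 0; 0 0 0.005 0 0 0"

```text
time_s: 16.55
tool_pos: [0.5984, -0.0118, 0.0917]
ee_rot: [-0.498, -0.501, -0.497, 0.505]
force: [-1.4, 2.5, -1.7]
grip_width: 0.019
```

Call:
play_rows:
  rows: "0 0 0.0025 0 0 0; 0 0 0.005 0 0 0; 0 0 0.005 0 0 0"

```text
time_s: 16.92
tool_pos: [0.5983, -0.0148, 0.0918]
ee_rot: [-0.498, -0.501, -0.497, 0.505]
force: [0.5, 2.9, -3.2]
grip_width: 0.0189
```

Call:
play_rows:
  rows: "0 0.0005 0.0025 0 0 0; 0 0.0005 0.005 0 0 0; 0 0.0005 0.005 0 0 0"

```text
time_s: 17.3
tool_pos: [0.5985, -0.0177, 0.0918]
ee_rot: [-0.498, -0.501, -0.496, 0.505]
force: [-0.4, 2.4, -2.0]
grip_width: 0.0189
```

Call:
play_rows:
  rows: "0 0 0.0025 0 0 0; 0 0 0.005 0 0 0; 0 0 0.005 0 0 0"

```text
time_s: 17.68
tool_pos: [0.5986, -0.0192, 0.0918]
ee_rot: [-0.497, -0.501, -0.497, 0.504]
force: [0.2, 4.4, -2.4]
grip_width: 0.0188
```

Call:
play_rows:
  rows: "0 0 0.002 0 0 0; 0 0 0.002 0 0 0; 0 0 0.002 0 0 0"

```text
time_s: 18.05
tool_pos: [0.5987, -0.0193, 0.0917]
ee_rot: [-0.497, -0.501, -0.497, 0.504]
force: [0.0, 5.4, -2.3]
grip_width: 0.0189
```

Call:
play_rows:
  rows: "0 0 0.004 0 0 0; 0 0 0.004 0 0 0; 0 0 0.004 0 0 0"

```text
time_s: 18.42
tool_pos: [0.5988, -0.0198, 0.0917]
ee_rot: [-0.497, -0.502, -0.498, 0.503]
force: [0.9, 5.7, -1.6]
grip_width: 0.0187
```

```bash
python3 - <<'E'
from h import *
st();print(env.get_state()['qpos'].round(4))
E
```

```text
18.43 [ 0.5988 -0.0198  0.0917] [[-0.002, 1.0, -0.01], [-0.001, -0.01, -1.0], [-1.0, -0.002, 0.001]] F [ 0.93  5.69 -1.56] M [ 1.08 -0.05 -0.09] w 0.0187
[-0.3539  0.5601  0.5246  1.5772 -0.3038  1.0889  0.2369]
```

Call:
play_rows:
  rows: "0 0 0.004 0 0 0; 0 0 0.006 0 0 0; 0 0 0.006 0 0 0; 0 0 0.006 0 0 0"

```text
time_s: 18.92
tool_pos: [0.599, -0.0202, 0.0916]
ee_rot: [0.497, 0.502, 0.499, -0.502]
force: [0.1, 7.2, -2.5]
grip_width: 0.0186
```

Call:
play_rows:
  rows: "0 0 0.006 0 0 0; 0 0 0.01 0 0 0; 0 0 0.01 0 0 0; 0 0 0.01 0 0 0"

```text
time_s: 19.42
tool_pos: [0.5992, -0.0209, 0.0913]
ee_rot: [0.496, 0.503, 0.501, -0.5]
force: [0.5, 8.7, -2.7]
grip_width: 0.0186
```

Call:
play_rows:
  rows: "0 0 0.008 0 0 0; 0 0 0.011 0 0 0; 0 0 0.013 0 0 0; 0 0 0.013 0 0 0; 0 0 0.013 0 0 0; 0 0 0.013 0 0 0"

```text
time_s: 20.18
tool_pos: [0.5997, -0.0212, 0.091]
ee_rot: [0.495, 0.504, 0.504, -0.497]
force: [1.3, 10.7, -2.0]
grip_width: 0.0187
```

```bash
python3 - <<'E'
from h import *
st()
E
```

```text
20.18 [ 0.5997 -0.0212  0.091 ] [[-0.002, 1.0, -0.002], [0.015, -0.002, -1.0], [-1.0, -0.002, -0.015]] F [ 1.34 10.74 -1.98] M [ 2.1  -0.26 -0.25] w 0.0187
```

Call:
play_rows:
  rows: "0 0 0.013 0 0 0; 0 0 0.016 0 0 0; 0 0 0.016 0 0 0; 0 0 0.016 0 0 0; 0 0 0.016 0 0 0; 0 0 0.016 0 0 0; 0 0 0.016 0 0 0; 0 0 0.016 0 0 0; 0 0 0.016 0 0 0; 0 0 0.016 0 0 0"

```text
time_s: 21.42
tool_pos: [0.6003, -0.0217, 0.0906]
ee_rot: [0.494, 0.505, 0.507, -0.494]
force: [1.9, 13.4, -4.3]
grip_width: 0.019
```

```bash
python3 - <<'E'
from h import *
st()
print(row([.5997,-.0212+.009,.095],down(np.radians(-.1))))
E
```

```text
21.43 [ 0.6003 -0.0217  0.0906] [[-0.002, 1.0, 0.002], [0.025, 0.002, -1.0], [-1.0, -0.002, -0.025]] F [ 1.92 13.42 -4.28] M [ 2.49 -0.34 -0.24] w 0.019
[-0.0084 -0.0011 -0.0191  0.0012 -0.0079  0.0006]
```

Pressed and held at 13.4 N, about 10 N over the sliding force. Next I'll relax forward and level the tool before lifting.

Call:
play_rows:
  rows: "0 0 -0.006 0 -0.002 0; -0.002 0 -0.012 0 -0.004 0; -0.004 -0.001 -0.018 0.001 -0.006 0; -0.008 -0.001 -0.018 0.001 -0.008 0; -0.008 -0.001 -0.018 0.001 -0.008 0; -0.008 -0.001 -0.018 0.001 -0.008 0"

```text
time_s: 22.18
tool_pos: [0.5998, -0.0133, 0.0949]
ee_rot: [-0.499, -0.5, -0.5, 0.501]
force: [0.6, -0.2, -1.8]
grip_width: 0.019
```

```bash
python3 - <<'E'
from h import *
st()
s=env.read_camera('side')[:,:,::-1]
q=proj('side',[.6,.15,.1])[0].astype(int)-[60,50];print(q)
cv2.imwrite('pics/out.png',cv2.resize(s[q[1]:q[1]+100,q[0]:q[0]+130],None,fx=6,fy=6,interpolation=cv2.INTER_CUBIC))
E
```

```text
22.18 [ 0.5998 -0.0133  0.0949] [[-0.002, 1.0, -0.002], [-0.001, -0.002, -1.0], [-1.0, -0.002, 0.001]] F [ 0.6  -0.18 -1.79] M [0.01 0.   0.  ] w 0.019
[170  99]
```

View pics/out.png

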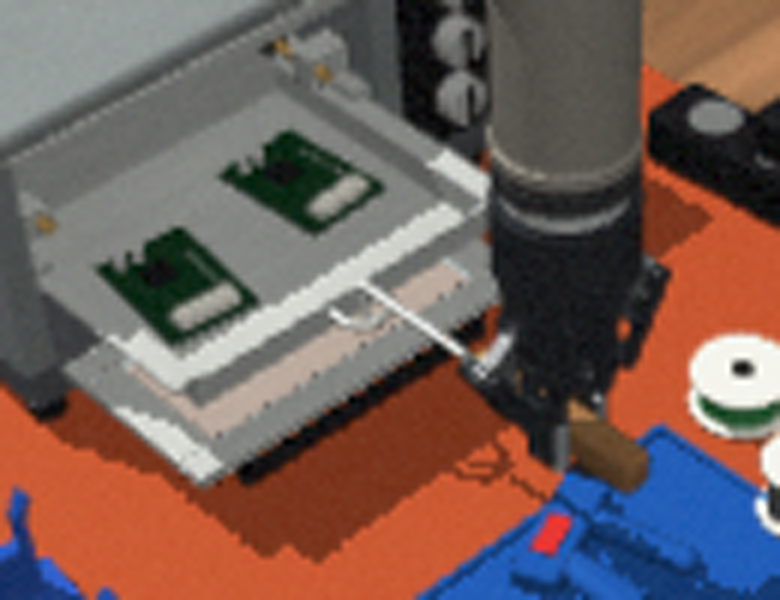

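The view shows the tray out with both boards on it, the hook prong still in the loop at about (365,290), and near-zero force. I'll lift straight up.

Call:
play_rows:
  rows: "-0.008 0 0 0 0 0; -0.018 0 0 0 0 0; -0.03 0 0 0 0 0; -0.042 0 0 0 0 0; -0.042 0 0 0 0 0"

```text
time_s: 22.85
tool_pos: [0.6004, -0.0133, 0.1167]
ee_rot: [-0.5, -0.5, -0.5, 0.5]
force: [-0.2, 0.4, -3.1]
grip_width: 0.0189
```

```bash
python3 - <<'E'
from h import *
st();R=down(np.radians(-12.36));print(row([.6,-.0133,.17],None),row([.568,-.2236,.166],R))
E
```

```text
22.85 [ 0.6004 -0.0133  0.1167] [[0.0, 1.0, -0.001], [-0.001, -0.001, -1.0], [-1.0, 0.0, 0.001]] F [-0.22  0.44 -3.13] M [-0.04  0.02  0.01] w 0.0189
[-1.066e-01 -8.000e-04  1.000e-04  0.000e+00  0.000e+00  0.000e+00] [-9.840e-02 -6.420e-02  4.208e-01  6.820e-02  2.000e-04 -0.000e+00]
```

Call:
play_rows:
  rows: "-0.05 0 0 0 0 0; -0.1 0 0 0 0 0; -0.1 -0.01 0.08 0 0 0; -0.1 -0.03 0.18 0.03 0 0; -0.1 -0.05 0.28 0.05 0 0; -0.099 -0.064 0.36 0.068 0 0; -0.099 -0.064 0.41 0.068 0 0; -0.099 -0.064 0.421 0.068 0 0; -0.099 -0.064 0.421 0.068 0 0; -0.099 -0.064 0.421 0.068 0 0"

```text
time_s: 24.1
tool_pos: [0.5688, -0.2213, 0.166]
ee_rot: [0.444, 0.55, 0.445, -0.55]
force: [0.0, -0.3, -1.5]
grip_width: 0.0187
```

```bash
python3 - <<'E'
from h import *
st()
s=env.read_camera('side')[:,:,::-1];t=env.read_camera('top')[:,:,::-1]
c=lambda i,x,y:cv2.resize(i[y:y+60,x:x+80],(400,300),interpolation=cv2.INTER_CUBIC)
cv2.imwrite('pics/lift2.png',np.hstack([c(t,222,145),c(s,240,137)]))
p,R=pose();z=-R.as_matrix()[:,2];o=p+R.apply([-.019,0,0]);M=np.c_[z,np.cross([0,0,1],z),[0,0,1]]
print([((proj('side',o+M@np.array(v)/1e3)[0]-[240,137]+.5)*5-.5+[400,0]).round().tolist() for v in([165,0,0],[159,0,-33])])
print(row([.5685,-.2236,.0404],down(np.radians(-12.36))))
E
```

```text
24.1 [ 0.5688 -0.2213  0.166 ] [[-0.0, 0.978, -0.21], [0.001, -0.21, -0.978], [-1.0, -0.0, -0.001]] F [ 0.02 -0.31 -1.5 ] M [-0.06  0.05  0.04] w 0.0187
[[581.0, 115.0], [585.0, 161.0]]
[ 2.515e-01  5.000e-04  3.900e-03  1.100e-03 -2.000e-04  0.000e+00]
```

View pics/lift2.png

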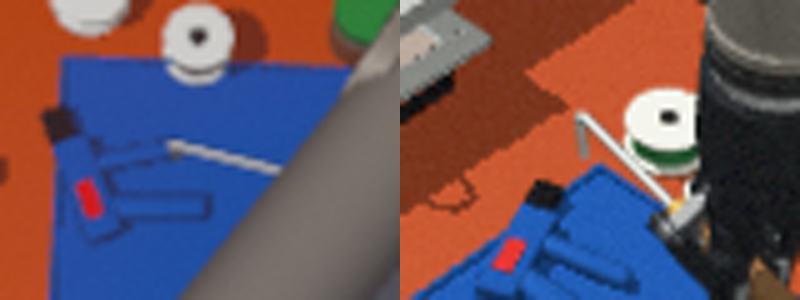

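The hook hasn't slipped: the bend is at (581,114), predicted (581,115). Now I'll lower it into the rest.

Call:
play_rows:
  rows: "0.03 0 0.004 0.001 0 0; 0.08 0 0.004 0.001 0 0; 0.13 0 0.004 0.001 0 0; 0.17 0 0.004 0.001 0 0; 0.2 0 0.004 0.001 0 0; 0.22 0 0.004 0.001 0 0; 0.235 0 0.004 0.001 0 0; 0.245 0 0.004 0.001 0 0; 0.249 0 0.004 0.001 0 0; 0.249 0 0.004 0.001 0 0"

```text
time_s: 25.45
tool_pos: [0.5685, -0.2237, 0.0419]
ee_rot: [0.443, 0.551, 0.443, -0.551]
force: [-0.1, 0.3, -1.4]
grip_width: 0.0187
```

```bash
python3 - <<'E'
from h import *
st();print(row([.5685,-.2236,.0404],down(np.radians(-12.36))))
E
```

```text
25.45 [ 0.5685 -0.2237  0.0419] [[0.0, 0.977, -0.214], [0.0, -0.214, -0.977], [-1.0, 0.0, -0.0]] F [-0.11  0.28 -1.44] M [-0.03  0.01  0.03] w 0.0187
[ 0.003   0.     -0.0002  0.0001 -0.0002 -0.0001]
```

Almost seated. I'll go 1.5 mm further, then open partway before the full opening.

Call:
play_rows:
  rows: "0.0015 0 0 0 0 0; 0.003 0 0 0 0 0; 0.003 0 0 0 0 0"

```text
time_s: 25.82
tool_pos: [0.5685, -0.2237, 0.0405]
ee_rot: [0.443, 0.551, 0.443, -0.551]
force: [0.2, 0.2, -1.2]
grip_width: 0.0191
```

Call:
play_rows:
  rows: "0 0 0 0 0 0; 0 0 0 0 0 0; 0 0 0 0 0 0; 0 0 0 0 0 0; 0 0 0 0 0 0; 0 0 0 0 0 0; 0 0 0 0 0 0; 0 0 0 0 0 0"
  hand: 1
  newtons: 20

```text
time_s: 26.82
tool_pos: [0.5685, -0.2237, 0.0405]
ee_rot: [0.443, 0.551, 0.443, -0.551]
force: [0.1, -1.0, 0.5]
grip_width: 0.0852
```

Call:
play_rows:
  rows: "-0.04 0 0 0 0 0; -0.1 0 0 0 0 0; -0.2 0 0 0 0 0; -0.3 0 0 0 0 0; -0.4 0 0 0 0 0; -0.44 0 0 0 0 0; -0.44 0 0 0 0 0; -0.44 0 0 0 0 0"

```text
time_s: 27.82
tool_pos: [0.5678, -0.2235, 0.2598]
ee_rot: [0.443, 0.551, 0.444, -0.551]
force: [-0.2, 0.3, -0.4]
grip_width: 0.0855
```

```bash
python3 - <<'E'
from h import *
st()
w=env.read_camera('wrist')[:,:,::-1];s=env.read_camera('side')[:,:,::-1]
a=cv2.resize(w[:300],(400,234),interpolation=cv2.INTER_AREA)
a=np.vstack([a,np.zeros((66,400,3),np.uint8)])
c=cv2.resize(s[182:242,260:340],(400,300),interpolation=cv2.INTER_CUBIC)
b=cv2.resize(s[100:175,170:270],(400,300),interpolation=cv2.INTER_CUBIC)
t=env.read_camera('top')[:,:,::-1];d=cv2.resize(t[165:225,250:330],(400,300),interpolation=cv2.INTER_CUBIC)
cv2.imwrite('pics/end.png',np.vstack([np.hstack([d,c]),np.hstack([b,a])]))
E
```

```text
27.82 [ 0.5678 -0.2235  0.2598] [[-0.001, 0.977, -0.214], [0.001, -0.214, -0.977], [-1.0, -0.001, -0.001]] F [-0.24  0.32 -0.45] M [-0.   -0.01 -0.01] w 0.0855
```

View pics/end.png

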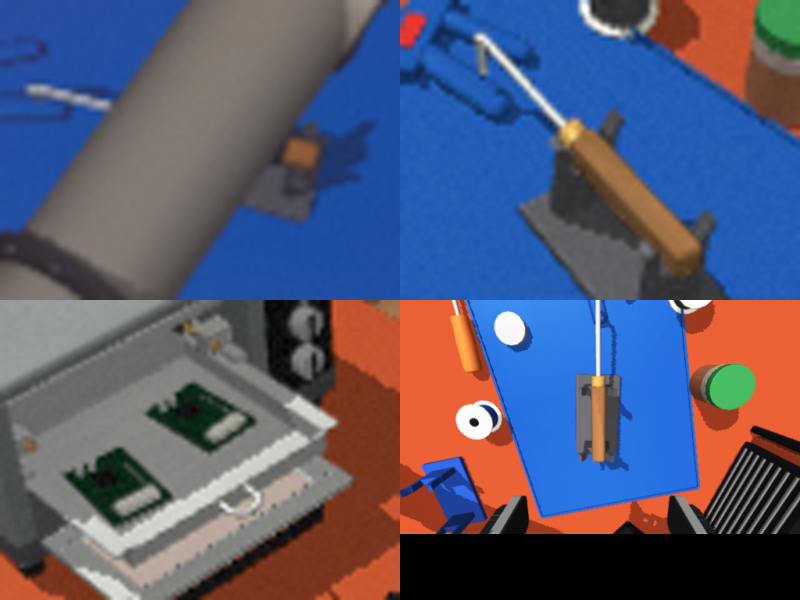

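The hook lies back in the rest with its prong at (480,38), as at the start. The tray is out with both boards on it.

```bash
python3 -c "
from cell import env
print(env.job_done())"
```

```text
the job is handed in; nothing more can be done
None
```

The tray is drawn out onto its stops with both boards on it, the hook is back in the steel rest, and I handed the job in at about 28 s of the 61 s allowed.

- **Pull:** I took the hook from the rest and lowered the prong into the loop without touching it. The tray slid at about 2–3.5 N. When the force rose at the stops I built it up slowly to 13.4 N, about 10 N over the sliding force, and kept pulling for about a second. The highest reading was 13.4 N, against the 20 N limit; readings came only at the end of each move.
- **Unhooking:** I eased forward until the pull force was near zero, then lifted straight up. The hook had not slipped in the grip; its bend was within 1 px of the predicted position.
- **Last pictures:** The hook's prong is at the same side-view pixel as at the start, (480, 38). The spools, jar and tin in view had not visibly moved. The gripper is open and clear, with no force on the tool.
- **Disagreement:** The first camera estimates of where the hook sat along its length differed by about 5 mm, and the top view showed the prong about 5 mm short above the loop. I corrected by 2 mm and it went in cleanly.
- **Not checked:** I never measured the tray's final position; I only saw it in the picture. The stripper and driver appear only partly in the last pictures.

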